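# Nip up the coaster press

## Robot

A 7-joint arm with a two-finger parallel gripper is mounted at the origin on a cart in front of the work surface, level with it; the furniture and walls round the work are solid. World frame = base frame: x ahead of the robot, y to its left, z up, the work surface at z = 0. Lengths are in mm, angles in rad, forces in N, time in s.
With the tool pointing down it reaches from about 350 to 900 mm from the base axis. Payload 19.9 kg.
Tool frame: the origin (TCP) lies on the front face of the gripper's body, between the roots of the fingers; the fingertips stand 73 mm ahead of it and the grasp point (between the pads) lies 54 mm ahead of it; x points along the fingers, y is the direction in which the jaws open and shut, and the axes are right-handed (so a half turn about x gives the same grasp; the last joint's range is limited). The gripper opens to 85 mm and grips with 20 to 120 N. Pads are 22 mm wide; open, the fingers measure 114 mm over their backs; the gripper's body (76 mm by 85 mm) begins 54 mm behind the grasp point. The pads swing forward as they close: fully open they stand 13 mm farther back than shut.
Start: joints at [1.141, 0.417, -0.01, 1.614, 0.005, 1.111, -0.053], TCP at [236.344, -578.576, 303.86] pointing down, gripper open.
Joint ranges: [-2.81, 2.81], [-0.39, 2.02], [-1.27, 1.25], [0.06, 2.57], [-1.19, 4.33], [0.19, 2], [-2.82, 2.82]. Speed limits (rad/s): [1.89, 1.89, 2.39, 2.39, 3.01, 3.01, 3.01].

## Interface

Orientations are given as a unit quaternion [w, x, y, z].
In Python, from rig import env, imaging gives the robot as it stands.
- The arm moves only by the shell command python3 -m jog 'ROWS'. ROWS is JSON, a list of rows, each an object of numbers: "x", "y", "z": the shift along the world's x, y, z in m; "yaw": the turn about the world's z in degrees; "jaw": the gripper command: -1 is fully open, 1 is shut, values between are in proportion. In form: [{"x": .., "y": .., "z": .., "yaw": .., "jaw": ..}, ...]. A call has 1 to 10 rows; each row shifts and turns the commanded pose from where the row before left it; what a row does not reach is not made up. A row lasts 1/12 s, in which the tool goes at most 41.7 mm and 7.16 degrees, less where a joint would pass 70% of its speed; a pose out of reach is approached as far as the arm can. A call with a gripper value outside its range is refused whole. The fingers move at their own pace and stop on an object; the grip force is fixed at half the most. Time passes only in rows, so rows that do not move let the fingers close. It gives the time, the measured TCP pose, the force and the opening at its end, in the units of the state.
- env.read_state(): the state, without advancing time (a new reading comes with each control period).
- imaging.read_camera(name): name is "scene" or "top" or "wrist"; returns (picture, depth): 420x560x3 uint8, red, green, blue; 420x560 float32, mm along the optical axis (not along the pixel's ray), 0 where there is no reading.
- imaging.camera_info(name): a dict with "intrinsics" (3x3 intrinsics, pixels), "eye" and "orientation" of the camera in the world. Camera axes: x right, y down, z forward; pixel columns grow to the right and rows downward; lengths in mm; the calibration is good to about 2 mm. A picture is of the moment at which its call begins: read the wrist's pose just before it. camera_info takes no time and is no camera call; for the wrist camera it gives the pose at the moment of the call.
- env.hand_in(): hands the job in, once; it reports no verdict.
The state is a dict: "time": time; "joint_pos": joint angles; "joint_velocities": joint speeds; "joint_efforts": joint torques, N m; "tcp_pos": TCP position; "tcp_rot": TCP orientation; "wrist_force": force on the tool from outside, world axes, zero at the start; "torque": the same for the moment, N m; "gripper_width": finger opening in mm.
Only numpy, scipy, OpenCV 4.12 (cv2) and the standard library are available. Lean on these libraries where they do the work, as an engineer would, in place of code of your own. Each camera call takes 0.05 s, during which the arm holds its last target.

## Task

A mended wooden coaster lies in one of the two small screw presses on the counter. Turn the knob of that press clockwise until its foot just touches the coaster, then give it a further eighth of a turn (45 degrees) and no more, and let go. Leave the empty press as it is.

Things in the scene. Friction and masses are not known exactly. Their poses are not given: they have to be found in the camera images.
- press_bar (a point): Steel bar knob on the press that holds the coaster; the point is the bar's centre, on the screw's axis, 145 mm above the counter. Bar 66 mm long (its x axis), 14 mm thick (y axis, the faces to pinch), 26 mm high (z up), 21 mm free below it. It stays at this height as it turns and drives a spindle below. The press is fixed; its pale wood bridge (164 x 34 mm) has its top at 106 mm, end nuts 115 mm
- press_knob (a joint): Angle of that knob, rad, growing clockwise from above (tightening); starts at -0.65 to -0.3, range -0.9 to 1.4. At 0 the bar is square to the bridge and the foot just touches the coaster; before that the gap is 0.1 mm a degree. Screw friction 0.12 N m: it stays where left. The foot is sprung (3 N/mm), so 45 degrees past the touch it needs 0.08 N m more and presses with about 13 N
- coaster_mid (a point): The mended coaster, a loose dark wood disc 95 mm across and 8 mm thick, lying flat under the 36 mm rubber foot on the press's base (pale wood, 98 x 164 x 18 mm, two steel posts 140 mm apart); the point is its centre. Other coasters lie in a small stack on the bare counter, in no press
- spare_bar_end (a point): End of the bar knob on the other press, which is of the same make and size, also fixed, but empty; the point is 33 mm from its screw axis, 145 mm above the counter. Leave it alone. Behind both presses an open wall shelf overhangs: its lowest board is 318 mm above the counter and begins 0.61 m ahead of the robot's base; an upright post between the presses stands 0.56 m ahead
Mind the look-alikes: they are no part of the job. What is shaped like the part that bears coaster_mid but turquoise is not meant.

How it is judged:
By the outcome, as a careful person would: the job done as asked, in the order asked, and still so for the second after the job is handed in, with the robot touching nothing.
It also fails if it takes over 32 s, if anything falls off the work surface, if the arm or the gripper's body presses on something with over 40 N, if the wrist force passes 120 N, or if a joint passes its speed limit or range.

## Working session

There is one attempt and no reset: what is moved stays moved. The work goes in short steps, Python scripts to look and compute and a shell command to move; the robot and the scene stay as the last step left them, time stands still between calls to the robot, and variables do not carry over. Pictures are saved under pics/ and viewed, and the job is handed in when it is done.

```bash
mkdir -p pics; ls; cat > h.py <<'E'
import numpy as np, cv2
from rig import env, imaging
def R(q):
    w,x,y,z=q
    return np.array([[1-2*(y*y+z*z),2*(x*y-z*w),2*(x*z+y*w)],[2*(x*y+z*w),1-2*(x*x+z*z),2*(y*z-x*w)],[2*(x*z-y*w),2*(y*z+x*w),1-2*(x*x+y*y)]])
def rot(i):
    o=np.array(i["orientation"],float)
    return o if o.shape==(3,3) else R(o)
def ray(i,u,v,z):
    d=rot(i)@np.linalg.inv(np.array(i["intrinsics"]))@np.array([u,v,1.])
    e=np.array(i["eye"],float); return e+d*(z-e[2])/d[2]
def pt(i,u,v,dep):
    return np.array(i["eye"])+rot(i)@(np.linalg.inv(np.array(i["intrinsics"]))@np.array([u,v,1.])*dep)
def proj(i,p):
    c=rot(i).T@(np.array(p)-np.array(i["eye"])); q=np.array(i["intrinsics"])@c; return q[:2]/q[2]
E
python3 - <<'E'
from h import *
s=env.read_state(); print(s)
for n in ["scene","top"]:
    i=imaging.camera_info(n); print(n,i)
    p,d=imaging.read_camera(n); cv2.imwrite(f"pics/{n}0.png",p[:,:,::-1]); np.savez(f"{n}0.npz",p=p,d=d)
E
```

```text
pics
{'time': 0.0, 'joint_pos': array([ 1.14151704,  0.41797409, -0.0103178 ,  1.61418929,  0.00469031,
        1.11071261, -0.05300499]), 'joint_velocities': array([ 0.00166166,  0.00080211,  0.00093659,  0.00023535,  0.00052932,
       -0.00064506,  0.00015054]), 'joint_efforts': array([-1.44414407e-04, -8.64460802e+01,  6.78924546e-01, -4.34907532e+01,
        1.90043013e-02,  7.36064510e-03,  2.21886671e-05]), 'tcp_pos': array([ 236.23695237, -578.3427184 ,  303.25372176]), 'tcp_rot': array([-0.13581694, -0.69374328, -0.13667828,  0.69396907]), 'wrist_force': array([0.76353187, 0.13515245, 0.03495227]), 'torque': array([ 0.02540648, -0.04703518,  0.02280621]), 'gripper_width': 85.38170458718366}
scene {'intrinsics': array([[447.73007577,   0.        , 282.17041272],
       [  0.        , 447.73007577, 206.38159464],
       [  0.        ,   0.        ,   1.        ]]), 'eye': array([-281.10893644,  698.225487  ,  829.5596393 ]), 'orientation': array([ 0.19184555, -0.37144895,  0.80821367, -0.41474284])}
top {'intrinsics': array([[404.35485658,   0.        , 280.11459307],
       [  0.        , 404.35485658, 217.87816363],
       [  0.        ,   0.        ,   1.        ]]), 'eye': array([ 402.66362038,   -1.41799395, 1080.68250155]), 'orientation': array([ 0.0483943 , -0.69635465,  0.71504058, -0.03827744])}
```

View pics/scene0.png

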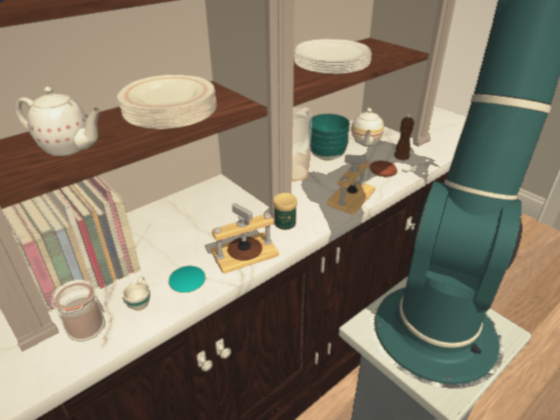

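View pics/top0.png

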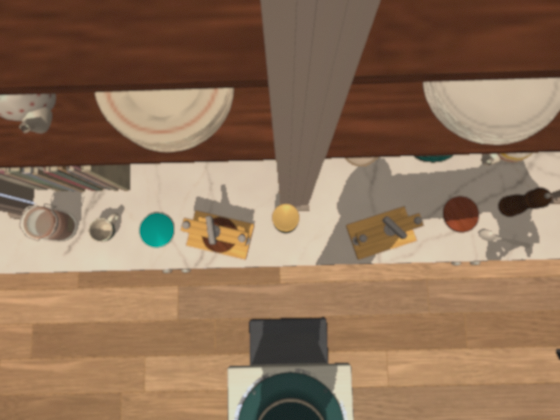

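The top view shows two presses. The left one, at (219,234), has a dark disc under its bridge. The right one, at (382,232), looks empty. Possible mix-ups:
- Left press bar, top (211,230).
- Right press bar, top (395,228).
- Turquoise disc, top (157,229).
- Dark coaster stack, top (461,214).

By the description I choose the left press, and I'll check it in a close crop.

```bash
python3 - <<'E'
from h import *
a=np.load("top0.npz");p=a["p"][:,:,::-1];d=a["d"]
b=np.load("scene0.npz")["p"][:,:,::-1]
c1=cv2.resize(p[200:270,175:265],None,fx=4.4,fy=4.2,interpolation=cv2.INTER_CUBIC)
c2=cv2.resize(p[200:270,340:430],None,fx=4.4,fy=4.2,interpolation=cv2.INTER_CUBIC)
c3=cv2.resize(b[195:275,195:295],(396,294),interpolation=cv2.INTER_CUBIC)
c4=cv2.resize(b[145:225,310:410],(396,294),interpolation=cv2.INTER_CUBIC)
cv2.imwrite("pics/crop.png",np.vstack([np.hstack([c1,c2]),np.hstack([c3,c4])]))
i=imaging.camera_info("top")
print(proj(i,[236,-578,303]))
for z,uv in [(158,(211,230)),(158,(395,228))]: print(ray(i,*uv,z), pt(i,*uv,d[uv[1],uv[0]]))
for (u,v) in [(219,234),(205,228),(211,236),(211,225),(382,232)]: print(u,v,pt(i,u,v,d[v,u]))
E
```

```text
[602.34896154 350.82227538]
[492.88795536 169.7972116  158.        ] [492.97393406 169.96037003 157.12073562]
[ 486.11232563 -251.15243392  158.        ] [ 486.18594966 -251.37276634  157.1859478 ]
219 234 [487.35777287 159.37675721 110.11796797]
205 228 [503.52493685 194.57836043 103.27945144]
211 236 [479.24263296 170.23880184 155.96100332]
211 225 [504.65862088 170.11493177 156.00290831]
382 232 [ 482.08359834 -233.74558662  104.88102331]
```

View pics/crop.png

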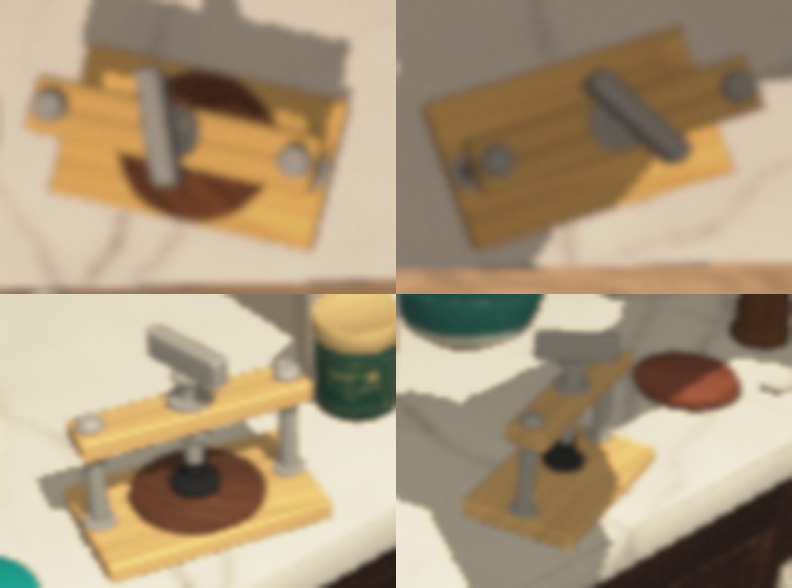

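The crop shows the dark disc under the foot in the left press only. The right press is empty, and the dark stack lies on the bare counter beside it. Now I'll measure the bar and bridge.

```bash
cat > meas.py <<'E'
from h import *
def cloud(i,d,c,r):
    v,u=np.nonzero(d>0); K=np.array(i["intrinsics"])
    z=d[v,u]; P=np.stack([(u-K[0,2])/K[0,0]*z,(v-K[1,2])/K[1,1]*z,z],1)@rot(i).T+np.array(i["eye"])
    m=np.hypot(P[:,0]-c[0],P[:,1]-c[1])<r
    return P[m]
def rect(P,lo,hi):
    q=P[(P[:,2]>lo)&(P[:,2]<hi)]
    (c,s,a)=cv2.minAreaRect(q[:,:2].astype(np.float32))
    b=cv2.boxPoints((c,s,a)); e=max([b[1]-b[0],b[2]-b[1]],key=np.linalg.norm)
    return len(q),c,s,np.degrees(np.arctan2(e[1],e[0]))%180
E
python3 - <<'E'
from meas import *
for n in ["top","scene"]:
    i=imaging.camera_info(n); d=np.load(n+"0.npz")["d"]
    P=cloud(i,d,(493,165),100)
    print(n,"bar",rect(P,148,175),"z",np.median(P[P[:,2]>148][:,2]))
    print("bridge",rect(P,95,120), "base",rect(P,14,22))
s=env.read_state()
Rt=R(s["tcp_rot"]); print(Rt)
print(imaging.camera_info("wrist"))
E
```

```text
top bar (180, (495.5760498046875, 172.1735076904297), (65.61731719970703, 14.497674942016602), np.float32(8.7024765)) z 155.7617545399637
bridge (813, (495.79248046875, 172.20721435546875), (163.9376983642578, 34.072914123535156), np.float32(75.17512)) base (833, (495.5826110839844, 172.12901306152344), (163.19552612304688, 97.36190795898438), np.float32(75.17851))
scene bar (141, (491.3963623046875, 174.56472778320312), (64.67079162597656, 17.073055267333984), np.float32(7.9153647)) z 157.53946285734014
bridge (692, (492.7037048339844, 174.0362548828125), (163.6210479736328, 38.947811126708984), np.float32(75.21567)) base (672, (492.66680908203125, 173.90557861328125), (164.86376953125, 102.29098510742188), np.float32(75.83515))
[[-5.25917201e-04  3.78183991e-01 -9.25730302e-01]
 [ 9.77356389e-04 -9.25729794e-01 -3.78184339e-01]
 [-9.99999384e-01 -1.10366207e-03  1.17236681e-04]]
{'intrinsics': array([[303.93594046,   0.        , 274.13760692],
       [  0.        , 303.93594046, 208.56490259],
       [  0.        ,   0.        ,   1.        ]]), 'eye': array([ 312.05292193, -548.1681814 ,  372.97453352]), 'orientation': array([ 0.13358397,  0.81882871, -0.55082104, -0.0909453 ])}
```

Both cameras agree. The axis is at about (494.5, 173), the bar at about 8.5° and the bridge at 75.2°. The knob is therefore about 23.5° short of touch. Turned the half-turn way (jaw at 98.7°), the last joint has plenty of range, so I'll approach like that.

```bash
python3 -m jog '[{"x":0.018,"y":0.02,"yaw":7,"jaw":-1},{"x":0.018,"y":0.02,"yaw":7,"jaw":-1},{"x":0.018,"y":0.02,"yaw":7,"jaw":-1},{"x":0.018,"y":0.02,"yaw":7,"jaw":-1},{"x":0.018,"y":0.02,"yaw":7,"jaw":-1},{"x":0.018,"y":0.02,"yaw":7,"jaw":-1},{"x":0.018,"y":0.02,"yaw":7,"jaw":-1},{"x":0.018,"y":0.02,"yaw":7,"jaw":-1},{"x":0.018,"y":0.02,"yaw":7,"jaw":-1},{"x":0.018,"y":0.02,"yaw":7,"jaw":-1}]'
python3 -m jog '[{"y":0.03,"yaw":7,"jaw":-1},{"y":0.03,"yaw":7,"jaw":-1},{"y":0.03,"yaw":7,"jaw":-1},{"y":0.03,"yaw":7,"jaw":-1},{"y":0.03,"yaw":7,"jaw":-1},{"y":0.03,"yaw":7,"jaw":-1},{"y":0.03,"yaw":7,"jaw":-1},{"y":0.03,"yaw":7,"jaw":-1},{"y":0.03,"yaw":7,"jaw":-1},{"y":0.03,"yaw":7,"jaw":-1}]'
python3 -c "
from h import *
s=env.read_state();print(s['joint_pos'],np.degrees(np.arctan2(*R(s['tcp_rot'])[[1,0],1])))"
```

```text
[ 1.1414704   0.41791039 -0.01028333  1.61409632  0.00472578  1.1107182
 -0.0529932 ] -67.77874555970747$[0]: bad value
$[0]: bad value
```

```bash
python3 -m jog '[{"x":0.018,"y":0.02,"z":0,"yaw":7,"jaw":-1},{"x":0.018,"y":0.02,"z":0,"yaw":7,"jaw":-1},{"x":0.018,"y":0.02,"z":0,"yaw":7,"jaw":-1},{"x":0.018,"y":0.02,"z":0,"yaw":7,"jaw":-1},{"x":0.018,"y":0.02,"z":0,"yaw":7,"jaw":-1},{"x":0.018,"y":0.02,"z":0,"yaw":7,"jaw":-1},{"x":0.018,"y":0.02,"z":0,"yaw":7,"jaw":-1},{"x":0.018,"y":0.02,"z":0,"yaw":7,"jaw":-1},{"x":0.018,"y":0.02,"z":0,"yaw":7,"jaw":-1},{"x":0.018,"y":0.02,"z":0,"yaw":7,"jaw":-1}]'
python3 -c "
from h import *
s=env.read_state();print(s['joint_pos'],np.degrees(np.arctan2(*R(s['tcp_rot'])[[1,0],1])))"
```

```text
time: 0.93
tcp_pos: [416.9, -377.4, 303.7]
tcp_rot: [0.511, 0.489, 0.511, -0.489]
wrist_force: [1.0, -1.4, -0.1]
gripper_width: 85.6
[ 0.9584338   0.32509999 -0.34077736  1.7632492   0.1218506   1.07430621
  0.62065765] 2.5621180056955892
```

```bash
python3 -m jog '[{"x":0,"y":0.03,"z":0,"yaw":7,"jaw":-1},{"x":0,"y":0.03,"z":0,"yaw":7,"jaw":-1},{"x":0,"y":0.03,"z":0,"yaw":7,"jaw":-1},{"x":0,"y":0.03,"z":0,"yaw":7,"jaw":-1},{"x":0,"y":0.03,"z":0,"yaw":7,"jaw":-1},{"x":0,"y":0.03,"z":0,"yaw":7,"jaw":-1},{"x":0,"y":0.03,"z":0,"yaw":7,"jaw":-1},{"x":0,"y":0.03,"z":0,"yaw":7,"jaw":-1},{"x":0,"y":0.03,"z":0,"yaw":7,"jaw":-1},{"x":0,"y":0.03,"z":0,"yaw":7,"jaw":-1}]'
python3 -m jog '[{"x":0,"y":0.03,"z":0,"yaw":6,"jaw":-1},{"x":0,"y":0.03,"z":0,"yaw":6,"jaw":-1},{"x":0,"y":0.03,"z":0,"yaw":6,"jaw":-1},{"x":0,"y":0.03,"z":0,"yaw":6,"jaw":-1},{"x":0,"y":0.03,"z":0,"yaw":2,"jaw":-1},{"x":0,"y":0.03,"z":0,"yaw":0,"jaw":-1},{"x":0,"y":0.03,"z":0,"yaw":0,"jaw":-1},{"x":0,"y":0.02,"z":0,"yaw":0,"jaw":-1},{"x":0,"y":0.02,"z":0,"yaw":0,"jaw":-1},{"x":0,"y":0,"z":0,"yaw":0,"jaw":-1}]'
python3 - <<'E'
from h import *
s=env.read_state();print(s['joint_pos'],s['tcp_pos'],np.degrees(np.arctan2(*R(s['tcp_rot'])[[1,0],1])))
i=imaging.camera_info("wrist");p,d=imaging.read_camera("wrist");cv2.imwrite("pics/w1.png",p[:,:,::-1])
p,d=imaging.read_camera("scene");cv2.imwrite("pics/s1.png",p[:,:,::-1])
E
```

```text
time: 1.77
tcp_pos: [415.9, -77.2, 303.8]
tcp_rot: [0.699, 0.107, 0.699, -0.107]
wrist_force: [0.4, 0.2, -0.3]
gripper_width: 85.4
time: 2.6
tcp_pos: [415.8, 174.8, 304.0]
tcp_rot: [0.705, -0.052, 0.705, 0.053]
wrist_force: [0.9, 0.2, 0.5]
gripper_width: 85.7
[ 0.40366573  0.19118635 -0.95244298  2.00275305  0.17988973  1.03354365
  1.08543237] [415.76483442 174.76908308 303.95395862] 98.44478735290504
```

View pics/w1.png

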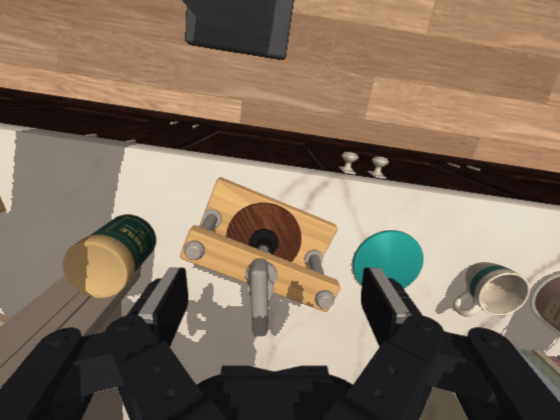

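View pics/s1.png

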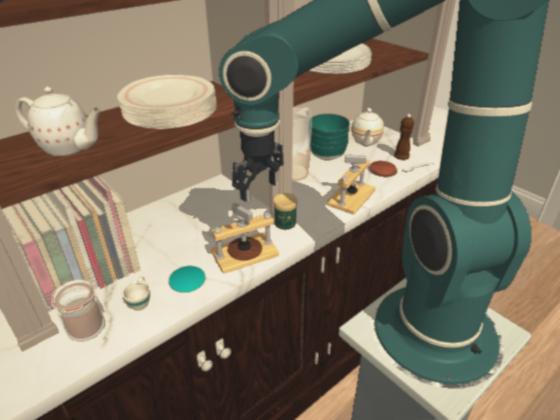

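The wrist view shows the press with the dark coaster at (262,235) and the bar at (259,300) between the fingers. The turquoise disc is at (390,260). The scene view shows the arm clear of the shelf. Next I'll measure from the wrist camera.

```bash
python3 - <<'E'
from meas import *
i=imaging.camera_info("wrist");p,d=imaging.read_camera("wrist")
P=cloud(i,d,(494.5,173),100)
print("bar",rect(P,150,175),"z",np.median(P[(P[:,2]>150)&(P[:,2]<175)][:,2]))
print("bridge",rect(P,95,118)); print("base",rect(P,14,22))
E
```

```text
bar (1113, (493.1077575683594, 172.62815856933594), (66.05615997314453, 13.757879257202148), np.float32(8.039135)) z 157.0927640712675
bridge (4814, (492.69329833984375, 172.82537841796875), (163.2783660888672, 34.7939338684082), np.float32(75.25935))
base (3035, (477.7866516113281, 177.3692626953125), (164.0786590576172, 67.76272583007812), np.float32(75.41739))
```

```bash
python3 -m jog '[{"x":0.02,"y":-0.001,"z":0,"yaw":0,"jaw":-1},{"x":0.02,"y":-0.001,"z":0,"yaw":0,"jaw":-1},{"x":0.02,"y":0,"z":0,"yaw":0,"jaw":-1},{"x":0.0175,"y":0,"z":0,"yaw":0,"jaw":-1},{"x":0,"y":0,"z":-0.02,"yaw":0,"jaw":-1},{"x":0,"y":0,"z":-0.02,"yaw":0,"jaw":-1},{"x":0,"y":0,"z":-0.02,"yaw":0,"jaw":-1},{"x":0,"y":0,"z":0,"yaw":0,"jaw":-1},{"x":0,"y":0,"z":0,"yaw":0,"jaw":-1}]'
python3 - <<'E'
from meas import *
s=env.read_state();print(s['joint_pos'],s['tcp_pos'],np.degrees(np.arctan2(*R(s['tcp_rot'])[[1,0],1])))
i=imaging.camera_info("wrist");p,d=imaging.read_camera("wrist");cv2.imwrite("pics/w2.png",p[:,:,::-1])
P=cloud(i,d,(493.3,173),50)
print("bar",rect(P,150,175)); print("bridge",rect(cloud(i,d,(493,173),95),95,112))
E
```

```text
time: 3.5
tcp_pos: [493.7, 168.6, 243.7]
tcp_rot: [0.705, -0.051, 0.706, 0.05]
wrist_force: [-0.9, -0.3, 0.4]
gripper_width: 85.4
[ 0.29982056  0.42587339 -0.84680659  1.90614081  0.38143344  0.98015431
  0.99286416] [493.70120662 168.62144827 243.71688989] 98.17497122066115
bar (2449, (492.730712890625, 172.77359008789062), (64.99034881591797, 14.034279823303223), np.float32(8.316952))
bridge (7715, (492.98284912109375, 172.86532592773438), (163.57943725585938, 34.13467788696289), np.float32(75.01795))
```

View pics/w2.png

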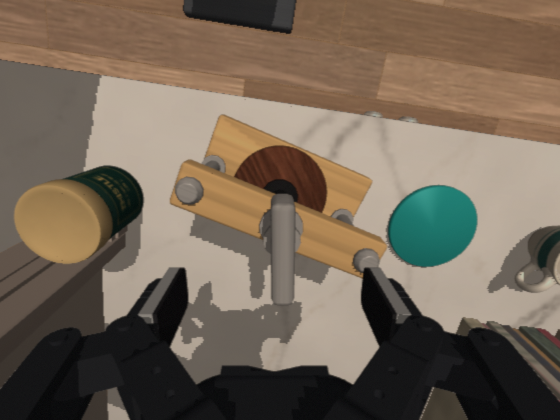

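The bar at (283,250) is between the pads. The tool drifted 4 mm in y, so I'll correct that, then descend and grip.

```bash
python3 -m jog '[{"x":-0.001,"y":0.004,"z":0,"yaw":0,"jaw":-1},{"x":0,"y":0,"z":-0.015,"yaw":0,"jaw":-1},{"x":0,"y":0,"z":-0.015,"yaw":0,"jaw":-1},{"x":0,"y":0,"z":-0.014,"yaw":0,"jaw":-1},{"x":0,"y":0,"z":0,"yaw":0,"jaw":-1}]'
python3 - <<'E'
from meas import *
s=env.read_state();print(s['joint_pos'],s['tcp_pos'],s['wrist_force'],np.degrees(np.arctan2(*R(s['tcp_rot'])[[1,0],1])))
E
```

```text
time: 3.97
tcp_pos: [492.3, 173.1, 198.4]
tcp_rot: [0.705, -0.051, 0.706, 0.05]
wrist_force: [-1.0, 0.6, -0.1]
gripper_width: 85.2
[ 0.25064947  0.48988709 -0.80519365  1.94109723  0.44778937  0.89954639
  0.93107568] [492.2942886  173.08544926 198.41849579] [-0.97531285  0.60727055 -0.07937831] 98.2097982501134
```

```bash
python3 -m jog '[{"x":0,"y":0,"z":0,"yaw":0,"jaw":1},{"x":0,"y":0,"z":0,"yaw":0,"jaw":1},{"x":0,"y":0,"z":0,"yaw":0,"jaw":1},{"x":0,"y":0,"z":0,"yaw":0,"jaw":1},{"x":0,"y":0,"z":0,"yaw":0,"jaw":1},{"x":0,"y":0,"z":0,"yaw":0,"jaw":1},{"x":0,"y":0,"z":0,"yaw":0,"jaw":1},{"x":0,"y":0,"z":0,"yaw":0,"jaw":1}]'
python3 - <<'E'
from meas import *
s=env.read_state();print(s['torque'],np.degrees(np.arctan2(*R(s['tcp_rot'])[[1,0],1])))
E
```

```text
time: 4.63
tcp_pos: [493.1, 173.4, 200.6]
tcp_rot: [0.706, -0.051, 0.705, 0.05]
wrist_force: [-2.7, -2.1, 11.0]
gripper_width: 21.0
[-0.53805339  0.63446083  0.03998333] 98.21378826161524
```

```bash
python3 - <<'E'
from meas import *
p,d=imaging.read_camera("wrist");cv2.imwrite("pics/w3.png",p[:,:,::-1])
p,d=imaging.read_camera("scene");cv2.imwrite("pics/s3.png",cv2.resize(p[120:280,160:340,::-1],(720,590)))
s=env.read_state();print(s['tcp_pos'],s['wrist_force'],s['torque'],s['gripper_width'])
E
```

```text
[493.08839903 173.41710575 200.57762331] [-2.4595905  -2.38838121 11.63649279] [-0.5468026   0.61951563  0.00397401] 21.27821196162884
```

View pics/w3.png

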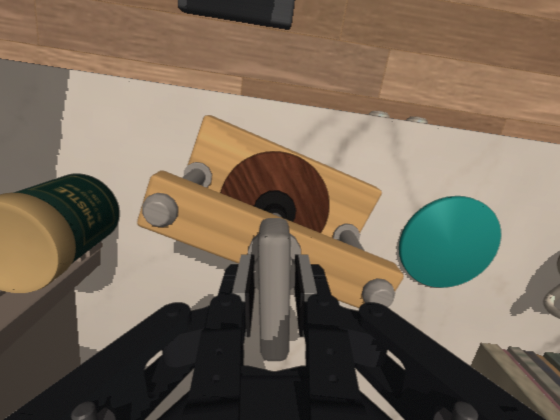

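View pics/s3.png

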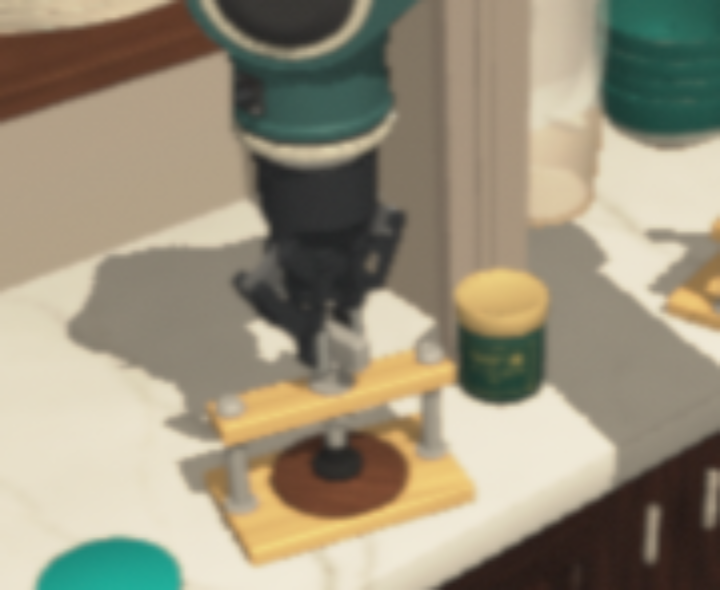

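The fingers stopped at 21 mm with 11 N upward. The tips have probably met the screw's neck below the bar, because they swing forward as they close. I'll open slightly, go up 9 mm and close again.

```bash
python3 -m jog '[{"x":0,"y":0,"z":0,"yaw":0,"jaw":0.2},{"x":0,"y":0,"z":0,"yaw":0,"jaw":0.2},{"x":0,"y":0,"z":0,"yaw":0,"jaw":0.2},{"x":0,"y":0,"z":0.009,"yaw":0,"jaw":0.2},{"x":0,"y":0,"z":0,"yaw":0,"jaw":1},{"x":0,"y":0,"z":0,"yaw":0,"jaw":1},{"x":0,"y":0,"z":0,"yaw":0,"jaw":1},{"x":0,"y":0,"z":0,"yaw":0,"jaw":1},{"x":0,"y":0,"z":0,"yaw":0,"jaw":1},{"x":0,"y":0,"z":0,"yaw":0,"jaw":1}]'
python3 - <<'E'
from meas import *
s=env.read_state();print(s['tcp_pos'],s['torque'],np.degrees(np.arctan2(*R(s['tcp_rot'])[[1,0],1])))
E
```

```text
time: 5.57
tcp_pos: [493.2, 173.5, 209.7]
tcp_rot: [0.706, -0.051, 0.705, 0.05]
wrist_force: [-3.4, -3.1, 16.5]
gripper_width: 12.9
[493.21515801 173.48257471 209.72800687] [-0.71476366  0.84791427  0.10745119] 98.21669484079698
```

```bash
python3 -m jog '[{"x":0,"y":0,"z":0.002,"yaw":0,"jaw":1},{"x":0,"y":0,"z":0,"yaw":-2,"jaw":1},{"x":0,"y":0,"z":0,"yaw":-3,"jaw":1},{"x":0,"y":0,"z":0,"yaw":-3,"jaw":1},{"x":0,"y":0,"z":0,"yaw":-3,"jaw":1},{"x":0,"y":0,"z":0,"yaw":-3,"jaw":1},{"x":0,"y":0,"z":0,"yaw":-3,"jaw":1},{"x":0,"y":0,"z":0,"yaw":-3,"jaw":1},{"x":0,"y":0,"z":0,"yaw":-3,"jaw":1},{"x":0,"y":0,"z":0,"yaw":0,"jaw":1}]'
python3 - <<'E'
from meas import *
s=env.read_state();print(s['joint_pos'],s['tcp_pos'],s['torque'],np.degrees(np.arctan2(*R(s['tcp_rot'])[[1,0],1])))
i=imaging.camera_info("wrist");p,d=imaging.read_camera("wrist");cv2.imwrite("pics/w4.png",p[:,:,::-1])
np.savez("w4.npz",p=p,d=d)
E
```

```text
time: 6.4
tcp_pos: [493.1, 173.5, 210.1]
tcp_rot: [0.701, 0.093, 0.701, -0.092]
wrist_force: [10.6, 5.7, -23.6]
gripper_width: 12.5
[ 0.19382042  0.44533066 -0.72611821  1.93399644  0.37318825  0.89885998
  0.58864444] [493.12473741 173.49420673 210.08755403] [ 1.20767045 -2.411249   -0.12354946] 75.01142684067788
```

View pics/w4.png

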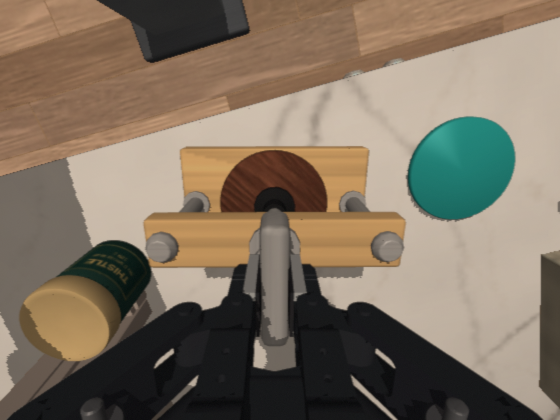

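The bar is now square to the bridge (about touch) and follows the jaws without slip. I'll ease z by 1 mm and turn most of the further 45°.

```bash
cat > ang.py <<'E'
from meas import *
s=env.read_state();i=imaging.camera_info("wrist");p,d=imaging.read_camera("wrist")
print("jaw",np.degrees(np.arctan2(*R(s['tcp_rot'])[[1,0],1])),"tau",s['torque'],"F",s["wrist_force"],s["tcp_pos"],"j",s["joint_pos"])
c=(493.2,173)
P=cloud(i,d,c,36); q=P[(P[:,2]>150)&(P[:,2]<161)]; n,ctr,sz,a=rect(P,152,161)
print("bar",n,ctr,sz,a,"bridge",rect(cloud(i,d,c,95),98,111.5))
E
python3 ang.py
python3 -m jog '[{"x":0,"y":0,"z":-0.001,"yaw":-3,"jaw":1},{"x":0,"y":0,"z":0,"yaw":-4,"jaw":1},{"x":0,"y":0,"z":0,"yaw":-4,"jaw":1},{"x":0,"y":0,"z":0,"yaw":-4,"jaw":1},{"x":0,"y":0,"z":0,"yaw":-4,"jaw":1},{"x":0,"y":0,"z":0,"yaw":-4,"jaw":1},{"x":0,"y":0,"z":0,"yaw":-4,"jaw":1},{"x":0,"y":0,"z":0,"yaw":-4,"jaw":1},{"x":0,"y":0,"z":0,"yaw":-3,"jaw":1},{"x":0,"y":0,"z":0,"yaw":0,"jaw":1}]'
python3 ang.py
```

```text
jaw 75.15360431169006 tau [ 1.17139523 -2.46795963 -0.13346296] F [ 10.59425247   4.88488079 -22.75983392] [493.1293237  173.49343791 210.09428851] j [ 0.19416946  0.44547146 -0.72659595  1.93395987  0.37350798  0.89900185
  0.59085545]
bar 3984 (492.7587890625, 175.20965576171875) (63.1386833190918, 37.42805862426758) 4.9560766 bridge (10000, (492.68695068359375, 172.9609375), (162.9405059814453, 33.580421447753906), np.float32(75.03729))
time: 7.33
tcp_pos: [493.3, 173.8, 209.9]
tcp_rot: [0.644, 0.294, 0.643, -0.293]
wrist_force: [5.1, 3.4, -5.7]
gripper_width: 12.4
jaw 41.01970383886163 tau [ 0.68972089 -1.37307258 -0.08245645] F [ 5.07851392  3.41804639 -5.73867761] [493.33205119 173.79792456 209.9298016 ] j [ 0.09201482  0.41336982 -0.59558787  1.9368785   0.29727733  0.87690046
  0.0594084 ]
bar 3993 (491.0499572753906, 172.50222778320312) (37.617027282714844, 63.33575439453125) 110.72199 bridge (9169, (493.2510070800781, 173.0823211669922), (164.16856384277344, 34.106990814208984), np.float32(75.167946))
```

```bash
cat > ang2.py <<'E'
from meas import *
import sys
def bar(P,a0):
    # bar direction from mid-line of the two free end parts (outside the pads)
    c=np.array([493.1,172.95]); t=np.array([np.cos(a0),np.sin(a0)]); n=np.array([-t[1],t[0]])
    q=P[(P[:,2]>154)&(P[:,2]<161)]; x=(q[:,:2]-c)@t; y=(q[:,:2]-c)@n; out=[]
    for lo in list(range(-33,-15,2))+list(range(15,33,2)):
        m=(x>=lo)&(x<lo+2)&(abs(y)<11)
        if m.sum()>8:
            out.append((lo+1,(y[m].min()+y[m].max())/2,np.ptp(y[m])))
    return out
s=env.read_state();i=imaging.camera_info("wrist");p,d=imaging.read_camera("wrist")
J=np.arctan2(*R(s['tcp_rot'])[[1,0],1]); print("jaw",np.degrees(J),"tau",s["torque"][2],s["wrist_force"])
o=np.array(bar(cloud(i,d,(493,173),40),J-np.pi/2)); print(np.round(o,1).tolist())
g=o[abs(o[:,2]-13.3)<1.5]
for k in (1,-1):
    h=g[g[:,0]*k>0]
    if len(h)>3: f=np.polyfit(h[:,0],h[:,1],1); print("bar angle vs jaw",k,np.degrees(f[0]),"offset",f[1])
if len(g)>3: print("all",np.degrees(np.polyfit(g[:,0],g[:,1],1)[0])+np.degrees(J)-90)
cv2.imwrite(sys.argv[1],p[:,:,::-1])
E
python3 ang2.py pics/w5.png
```

```text
jaw 41.17294253554345 tau -0.061003986757434236 [ 5.01603528  3.67431292 -5.73913881]
[[-32.0, 0.1, 11.5], [-30.0, 0.3, 12.9], [-28.0, 0.5, 13.4], [-26.0, 0.5, 13.5], [-24.0, 0.3, 13.1], [-22.0, 0.3, 13.2], [-20.0, 0.3, 13.2], [-18.0, 0.3, 13.3], [-16.0, 0.3, 13.3], [16.0, 0.2, 13.3], [18.0, 0.2, 13.4], [20.0, 0.2, 13.5], [22.0, 0.5, 12.9], [24.0, 0.2, 13.5], [26.0, 0.5, 13.1], [28.0, 0.5, 13.2], [30.0, 0.2, 12.7], [32.0, -0.1, 10.1]]
bar angle vs jaw 1 0.5106268515676403 offset 0.11093719462385565
bar angle vs jaw -1 -0.6828336396145049 offset 0.06913681355961249
all -48.86308389066957
```

View pics/w5.png

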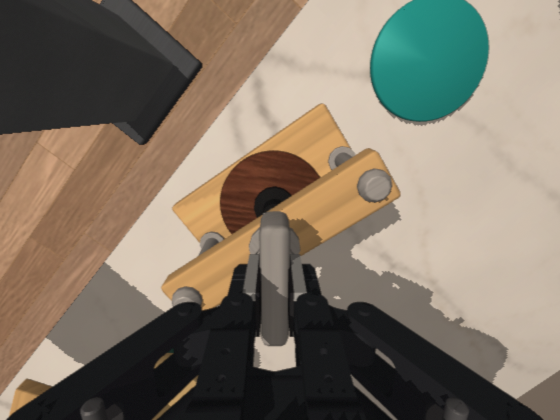

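The bar follows the jaws exactly (bar -48.9°). With the bridge at 75.1° the target is -59.9°, so 11° remain.

```bash
python3 -m jog '[{"x":0,"y":0,"z":0,"yaw":-3,"jaw":1},{"x":0,"y":0,"z":0,"yaw":-3,"jaw":1},{"x":0,"y":0,"z":0,"yaw":-2,"jaw":1},{"x":0,"y":0,"z":0,"yaw":-2,"jaw":1},{"x":0,"y":0,"z":0,"yaw":0,"jaw":1},{"x":0,"y":0,"z":0,"yaw":0,"jaw":1}]'
python3 ang2.py pics/w6.png; python3 ang.py
```

```text
time: 7.93
tcp_pos: [493.4, 173.9, 209.9]
tcp_rot: [0.616, 0.348, 0.616, -0.346]
wrist_force: [6.4, 2.9, -6.4]
gripper_width: 12.6
jaw 31.214918082645585 tau -0.08133614117320337 [ 6.39619543  2.89906982 -6.40973559]
[[-32.0, 0.4, 11.1], [-30.0, 0.4, 13.0], [-28.0, 0.6, 13.5], [-26.0, 0.3, 13.0], [-24.0, 0.6, 13.5], [-22.0, 0.4, 13.2], [-20.0, 0.3, 13.3], [-18.0, 0.3, 13.3], [-16.0, 0.3, 13.3], [16.0, 0.3, 13.3], [18.0, 0.3, 13.4], [20.0, 0.3, 13.4], [22.0, 0.3, 13.5], [24.0, 0.3, 13.6], [26.0, 0.3, 13.6], [28.0, 0.3, 13.7], [30.0, 1.1, 12.2], [32.0, 0.5, 10.1]]
bar angle vs jaw 1 1.8336159480391634 offset -0.3475442238721095
bar angle vs jaw -1 -0.598830034432729 offset 0.15688591198294013
all -58.77199760637412
jaw 31.227781188341904 tau [ 0.8079788  -1.35065445 -0.04631921] F [ 5.21412532  4.12017658 -5.8568388 ] [493.37373108 173.89263373 209.94683212] j [ 0.06306412  0.40589515 -0.55911269  1.93766067  0.27659145  0.87192329
 -0.09391256]
bar 3994 (490.9491882324219, 172.79969787597656) (37.375370025634766, 63.4256591796875) 101.443436 bridge (8219, (493.5169982910156, 173.80828857421875), (162.4031219482422, 34.003021240234375), np.float32(75.066986))
```

One degree remains. I'll turn it and let the arm settle before release.

```bash
python3 -m jog '[{"x":0,"y":0,"z":0,"yaw":-1,"jaw":1},{"x":0,"y":0,"z":0,"yaw":0,"jaw":1},{"x":0,"y":0,"z":0,"yaw":0,"jaw":1}]'
python3 ang2.py pics/w7.png
```

```text
time: 8.28
tcp_pos: [493.4, 173.9, 209.9]
tcp_rot: [0.613, 0.353, 0.613, -0.352]
wrist_force: [6.7, 4.1, -5.8]
gripper_width: 12.4
jaw 30.227527307197036 tau 0.05675216264200468 [ 6.69138079  4.14810011 -5.80474311]
[[-32.0, 0.3, 11.0], [-30.0, 0.3, 12.9], [-28.0, 0.4, 13.9], [-26.0, 0.4, 13.0], [-24.0, 0.3, 13.1], [-22.0, 0.4, 13.2], [-20.0, 0.4, 13.2], [-18.0, 0.3, 13.3], [-16.0, 0.3, 13.4], [16.0, 0.3, 13.3], [18.0, 0.3, 13.4], [20.0, 0.3, 13.4], [22.0, 0.3, 13.5], [24.0, 0.5, 13.0], [26.0, 0.3, 13.6], [28.0, 0.5, 13.2], [30.0, 0.5, 13.2], [32.0, 0.5, 10.1]]
bar angle vs jaw 1 1.1086488789596893 offset -0.05548860499615891
bar angle vs jaw -1 -0.047904425016305145 offset 0.3280922489819111
all -59.70163135019877
```

The bar is at -59.7°, so release and lift straight up.

```bash
python3 -m jog '[{"x":0,"y":0,"z":0,"yaw":0,"jaw":-1},{"x":0,"y":0,"z":0,"yaw":0,"jaw":-1},{"x":0,"y":0,"z":0,"yaw":0,"jaw":-1},{"x":0,"y":0,"z":0,"yaw":0,"jaw":-1},{"x":0,"y":0,"z":0,"yaw":0,"jaw":-1},{"x":0,"y":0,"z":0,"yaw":0,"jaw":-1},{"x":0,"y":0,"z":0,"yaw":0,"jaw":-1}]'
python3 -m jog '[{"x":0,"y":0,"z":0.015,"yaw":0,"jaw":-1},{"x":0,"y":0,"z":0.015,"yaw":0,"jaw":-1},{"x":0,"y":0,"z":0.015,"yaw":0,"jaw":-1},{"x":0,"y":0,"z":0.02,"yaw":0,"jaw":-1},{"x":0,"y":0,"z":0.02,"yaw":0,"jaw":-1},{"x":0,"y":0,"z":0,"yaw":0,"jaw":-1},{"x":0,"y":0,"z":0,"yaw":0,"jaw":-1}]'
python3 - <<'E'
from meas import *
i=imaging.camera_info("wrist");p,d=imaging.read_camera("wrist");cv2.imwrite("pics/w8.png",p[:,:,::-1])
P=cloud(i,d,(493.3,173),45)
print("bar",rect(P,150,165)); print("bridge",rect(cloud(i,d,(493,173),95),95,112))
p,d=imaging.read_camera("scene");cv2.imwrite("pics/s8.png",p[:,:,::-1])
E
```

```text
time: 8.92
tcp_pos: [492.8, 173.4, 209.9]
tcp_rot: [0.613, 0.352, 0.613, -0.352]
wrist_force: [0.2, -0.6, -0.5]
gripper_width: 85.4
time: 9.5
tcp_pos: [493.1, 173.5, 295.6]
tcp_rot: [0.614, 0.353, 0.613, -0.352]
wrist_force: [0.7, -0.1, 0.0]
gripper_width: 85.3
bar (1551, (493.1267395019531, 173.451171875), (13.865937232971191, 65.1617660522461), np.float32(120.68366))
bridge (5103, (493.73907470703125, 173.2833251953125), (163.41671752929688, 34.4216194152832), np.float32(75.06252))
```

View pics/w8.png

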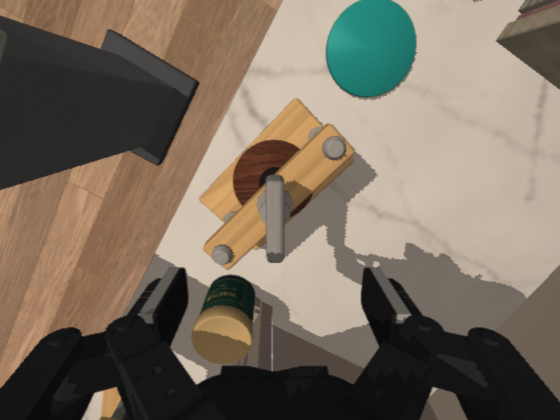

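View pics/s8.png

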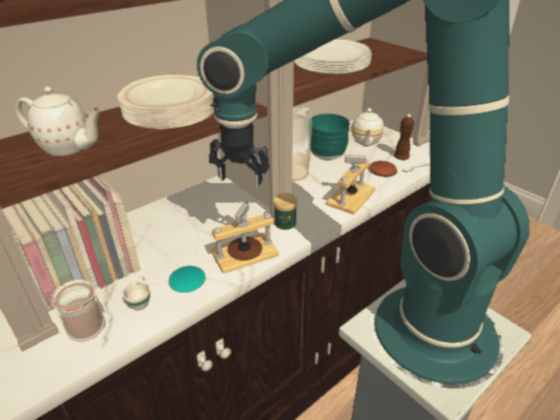

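The wrist view shows the bar at (275,218) free of the fingers, with the coaster in place. The scene view shows the arm clear and the other press unchanged. The knob measures about 44.4° past square, so I'm handing in.

```bash
python3 -c "
from rig import env
print(env.hand_in())"
```

```text
the job is handed in; nothing more can be done
None
```

I turned the knob of the left press, the one holding the dark coaster, clockwise through the touch point to about 45° past it. I then let go, lifted clear and handed in at about 9.6 s.

- **Knob angle:** my last check, after release, put the bar about 44.4° past square to the bridge. While still gripped it read 44.7–44.8°. The two differ by less than half a degree, which is within the measuring error.
- **Robot clear:** the gripper was open with the wrist force near zero, and the tool was about 85 mm above where it had gripped.
- **Rest of the scene:** I never went to the other press. In the last pictures it, the coaster stack and the turquoise disc looked as they did at the start.
- **What went wrong:** the first grip stopped at 21 mm instead of about 14, with about 12 N pushing up on the tool. I took this to be the fingertips meeting the screw's neck. I opened, went up 9 mm and gripped again, and the bar then followed the jaws without slipping. The highest wrist force I read was about 27 N, during the turn.

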